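# Pin the forge's blast head in line and turn the air on

## Robot

A 6-joint arm with a two-finger parallel gripper is mounted at the origin on the work surface. World frame = base frame: x ahead of the robot, y to its left, z up, the work surface at z = 0. Lengths are in m, angles in degrees, forces in N, time in s.
With the tool pointing down it reaches from about 0.325 to 0.925 m from the base axis. Payload 3.1 kg.
Tool frame: the origin (TCP) lies on the mounting face of the last link; the fingertips stand 173 mm ahead of it and the grasp point (between the pads) lies 155 mm ahead of it; z points along the fingers, y is the line along which they close (so a half turn about z gives the same grasp; the last joint's range is limited). The gripper opens to 85 mm and grips with 20 to 120 N. Pads are 22 mm wide; open, the fingers measure 114 mm over their backs; the gripper's body (76 mm by 85 mm) begins 54 mm behind the grasp point. The pads swing forward as they close: fully open they stand 13 mm farther back than shut.
Start: joints at [-71.116, 12.427, 92.441, -0, 75.132, -6.429], TCP at [0.267, -0.565, 0.405] pointing down, gripper open.
Joint ranges: [-157.48, 157.48], [-44.54, 120.13], [17.64, 146.25], [-64.5, 244.5], [7.68, 150.69], [-147.95, 147.95]. Speed limits (degrees/s): [159.86, 159.86, 180, 180, 180, 180].

## Interface

Orientations are given as a 3x3 rotation matrix whose columns are the frame's x, y, z axes.
In Python, from rig import ctrl, eyes gives the robot as it stands. Calls block until the motion is done:
- ctrl.move_to(position, orientation): joint-space move of the TCP to a pose.
- ctrl.move_linear(position, ori=None, feed=0.15, contact_N=None): straight line of the TCP; ori=None keeps the orientation; feed is the mean speed in m/s. With contact_N (N) it stops when the force on the tool has changed by that much, and returns True; else False.
- ctrl.set_joints(angles): joint-space move.
- ctrl.open_jaws() and ctrl.grab(strength=None): open the fingers fully, or close them until they stop; strength is the grip in N (None keeps the last).
- ctrl.dwell(seconds).
- ctrl.ik(position, orientation): joint angles nearest the present ones, or None.
- ctrl.get_state(): the state.
- eyes.snapshot(name): name is "scene" or "top"; returns the picture (420x560x3 uint8, blue, green, red); there is no depth.
- eyes.calibration(name): a dict with "K" (3x3 intrinsics, pixels), "extrinsics" (4x4, takes a point from camera to world coordinates). Camera axes: x right, y down, z forward; pixel columns grow to the right and rows downward; lengths in m; the calibration is good to about 2 mm. A picture is of the moment at which its call begins. calibration takes no time and is no camera call.
A pose or a line that the arm cannot do raises ctrl.Unreachable and nothing moves.
- ctrl.close_job(): hands the job in; it is judged then, once.
The state is a dict: "time": time; "joint_positions": joint angles; "joint_velocities": joint speeds; "joint_efforts": joint torques, N m; "eef_pos": TCP position; "tcp_rot": TCP orientation; "force": force on the tool from outside, world axes, zero at the start; "ft_torque": the same for the moment, N m; "gripper_width": finger opening in m; "finger_force": force on a finger pad.
Only numpy, scipy, OpenCV 4.12 (cv2) and the standard library are available. Lean on these libraries where they do the work, as an engineer would, in place of code of your own. Each camera call takes 0.05 s, during which the arm holds its last target. There are 200 camera calls.

## Task

Get the forge ready to light: turn the blast head by its square plug until the nozzle points at the fire and its flange holes line up with those of the flange below, then push the two collared pins from the punch rack through the holes, one each side, until their collars sit down on the flange. Once both pins are home, swing the air valve's lever fully open, in line with the pipe. Leave the punches and the other tools where they are.

Things in the scene. Friction and masses are not known exactly. Their poses are not given: they have to be found in the camera images.
- forge: The fixed forge. Origin on the bench, on the upright air pipe's axis; x to the fire bed (64 mm firebricks round coke, 155 to 490 mm out), y along the 60 mm air pipe (axis 36 mm up) to valve and blower (from y 0.33 m, 240 mm high), z up. The upright pipe ends in a fixed oval flange, 164 mm along y by 92 mm, 95 to 105 mm above the bench, which carries the turning blast head.
- fixed_hole_left (a point): Centre of the fixed flange's left (valve side) pin hole, at the flange's top face, 105 mm above the bench; 16 mm round hole (radius 8), 62 mm from the upright pipe's axis, through 10 mm of iron, with free height of at least 29 mm under the flange.
- fixed_hole_right (a point): The same for the right hole, on the side away from the valve.
- blast_head (a joint): Angle of the blast head about the upright pipe's axis, rad, counter-clockwise from above positive: 0 = nozzle straight at the fire, its holes exactly over the fixed ones; limits +-1.6. Starts at -1.25 to -0.55 (nozzle swung right). Cannot lift; steady friction 0.2 N m, stays where left. Dark cast iron: oval flange like the lower one (105 to 115 mm up), round body 64 to 76 mm thick, up to 175 mm.
- head_hole_left (a point): Centre of the head flange's left pin hole at that flange's top face, 115 mm above the bench; 16 mm round hole (radius 8), 62 mm from the upright pipe's axis, through 10 mm. Turns with the head; it belongs over fixed_hole_left. A pin's collar rests on this face.
- head_hole_right (a point): The same for the right hole; it belongs over fixed_hole_right.
- plug_top (a point): Middle of the top of the head's square clean-out plug, on the head's turning axis, 209 mm above the bench. The plug is 24 x 24 mm and stands 34 mm up from the body; its flat sides face along and across the nozzle. It is fixed in the head: gripped and turned, it turns the head.
- nozzle_tip (a point): Middle of the nozzle's mouth, 172 mm from the turning axis, 105 mm above the bench. The nozzle leaves the body's side at 150 mm height and droops 15 degrees, 66 mm across at its thickest and 44 mm at the mouth; turns with the head.
- valve_lever (a joint): Angle of the air valve's lever about its upright pivot, rad: 0 shut (lever square across the pipe, pointing to the forge's -x, to the robot), growing clockwise from above to 1.571, its stop, fully open (lever along the pipe, to the forge's +y). Starts at 0 to 0.15. Steady friction, about 3 N at the grip; stays where it is left.
- valve_pivot (a point): The lever's pivot, 170 mm along the forge's +y from the upright pipe's axis, 94 mm above the bench, at the lever's mid-thickness.
- lever_end (a point): Free end of the lever, 140 mm from the pivot, 94 mm above the bench at mid-thickness. Its outer 66 mm is a sleeve 24 mm wide and 11 mm thick (88 to 100 mm above the bench); nearer the pivot it is 20 mm wide, 6 mm thick. Free space round and below it, but for the pipe (top 66 mm above the bench) and the 80 mm thick valve body round the pivot.
- rack: Fixed oak punch rack, a block 236 x 60 x 60 mm with five upright 16 mm holes, 52 mm deep, in a row along its x axis, 42 mm apart, the middle one at its centre. Origin: centre of its underside, on the bench. In the holes stand, in any order, the two pins and three punches.
- pin_a: One of two alike steel pins, about 150 g: 13 mm round shank 42 mm long, its last 13 mm tapering to 7 mm; collar 26 mm across, 6 mm thick; above it a round grip 18 mm across, up to 55 mm above the collar's underside. Origin: centre of the collar's underside, z up along the grip. Stands in the rack, collar on the block, origin 60 mm above the bench; home in a flange hole, its origin is at the head_hole point.
- pin_b: The other flange pin, the same as pin_a; either pin goes in either hole.
- punch_a: Punch, rusty eight-sided bar, 119 mm long, 14 mm thick, plain, without collar or grip, tapering to a point at the foot; stands in a rack hole and shows 59 mm above the block. Origin: its foot, 8 mm above the bench, its z axis up along it. Leave it.
- punch_b: Punch, 119 mm long, 14 mm thick, plain, without collar or grip, tapering to a point at the foot; stands in a rack hole and shows 59 mm above the block. Origin: its foot, 8 mm above the bench, its z axis up along it. Leave it.
- punch_c: Punch, 119 mm long, 14 mm thick, plain, without collar or grip, tapering to a point at the foot; stands in a rack hole and shows 59 mm above the block. Origin: its foot, 8 mm above the bench, its z axis up along it. Leave it.
- hammer: Smith's cross-peen hammer lying on the bench, 325 mm long, head 40 x 40 x 118 mm, 40 mm high. Origin on the bench under the middle of its length; handle along -x. Leave it.
- wire_brush: Wire brush lying bristles down, 300 x 30 mm, 34 mm high. Origin on the bench under its middle, x along it. Leave it.
- tongs: Iron tongs lying on the bench, 440 mm long, 80 mm wide, 20 mm high; origin on the bench between the handles, 140 mm from their ends, x towards the jaws. Leave them.
- hoe_a: Forged eye-hoe head lying flat: blade 150 x 100 x 6 mm and, at its -x end, a round socket 48 mm across and 70 mm long lying across; 48 mm high. Origin on the bench under the socket's middle, x towards the blade, which ends 185 mm out. Leave it.
- hoe_b: Another hoe head, the same as hoe_a, beyond the rack. Leave it.

How it is judged:
By the outcome, as a careful person would: the job done as asked, in the order asked, and still so for the second after the job is handed in, with the robot touching nothing.
It also fails if it takes over 72 s, if anything falls off the work surface, if the arm or the gripper's body presses on something with over 40 N, if the wrist force passes 120 N, or if a joint passes its speed limit or range.

## Working session

There is one attempt and no reset: what is moved stays moved. The work goes in short steps, each a Python script; the robot and the scene stay as the last script left them, time stands still between calls to the robot, and variables do not carry over. Pictures are saved under pics/ and viewed, at most 10 in all, crops included, and the job is handed in when it is done.

```bash
mkdir -p pics; ls; python3 - <<'E'
from rig import ctrl, eyes
import cv2,numpy as np
for n in("scene","top"):
    im=eyes.snapshot(n); cv2.imwrite(f"pics/{n}0.png",cv2.resize(im,(800,600),interpolation=cv2.INTER_CUBIC)); cv2.imwrite(f"/tmp/{n}0.png",im)
    c=eyes.calibration(n); print(np.round(c["K"],1).tolist(),np.round(c["extrinsics"],3).tolist())
E
```

```text
pics
[[427.5, 0.0, 286.8], [0.0, 427.5, 216.3], [0.0, 0.0, 1.0]] [[-0.222, 0.651, -0.726, 1.322], [0.975, 0.164, -0.151, 0.085], [0.02, -0.742, -0.671, 0.914], [0.0, 0.0, 0.0, 1.0]]
[[380.4, 0.0, 278.4], [0.0, 380.4, 205.2], [0.0, 0.0, 1.0]] [[0.002, -0.991, 0.132, 0.333], [-1.0, 0.001, 0.028, -0.087], [-0.028, -0.132, -0.991, 1.334], [0.0, 0.0, 0.0, 1.0]]
```

View pics/scene0.png

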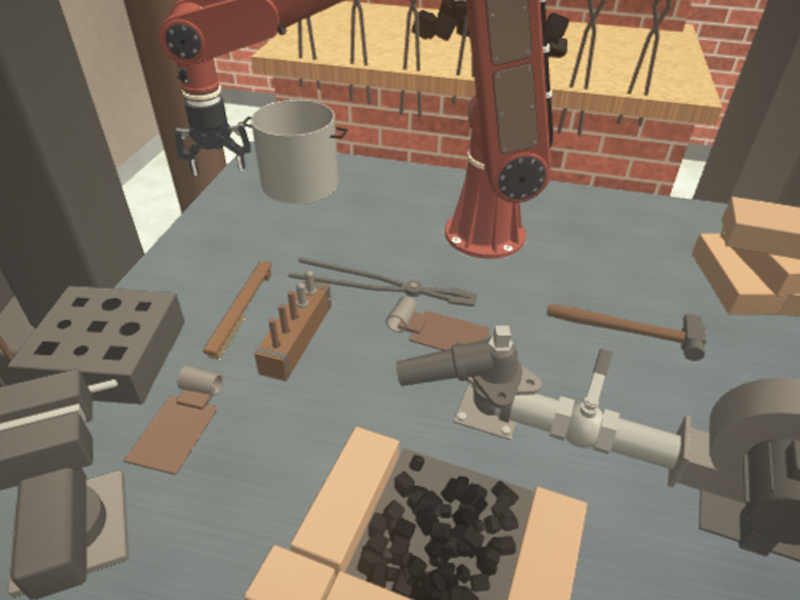

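View pics/top0.png

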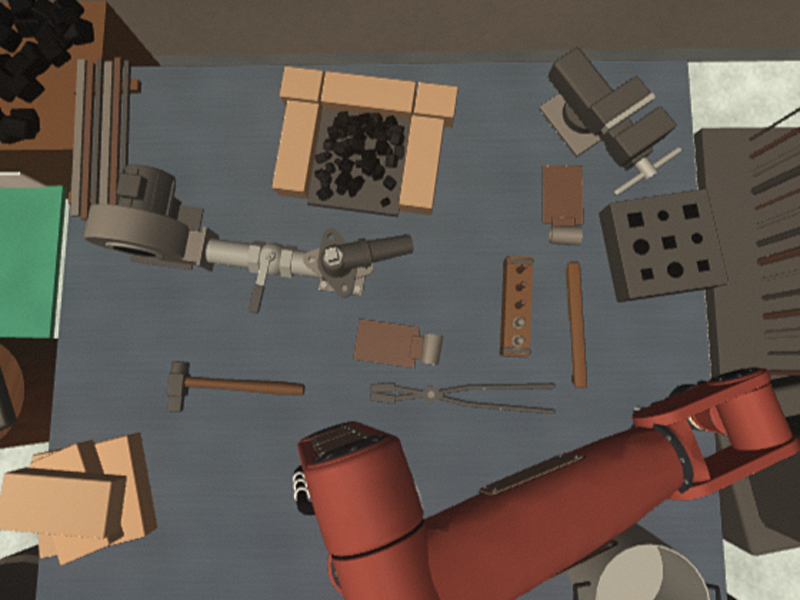

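The scene shows the rack at about (295,330), with the two paler collared pins at the robot end, and the head turned right with its plug at (502,335). The top view shows the plug at (332,255), the lever from (270,257) to (255,308), and the pins at (519,323) and (518,341). Next I'll enlarge these areas.

```bash
python3 - <<'E'
import cv2,numpy as np
def crop(n,x,y,w,h,s): return cv2.resize(cv2.imread(f"/tmp/{n}0.png")[y:y+h,x:x+w],None,fx=s,fy=s,interpolation=cv2.INTER_CUBIC)
# top: forge x165-300,y155-225 s=5.. ; rack x345-378,y175-255
a=crop("top",165,152,133,75,6)   # 798x450
cv2.imwrite("pics/c1.png",a)
b=crop("top",340,175,44,80,7)  #308x560
c=crop("scene",170,180,70,90,6) #420x540
o=np.zeros((560,740,3),np.uint8); o[:,:308]=b; o[:540,316:736]=c
cv2.imwrite("pics/c2.png",o)
cv2.imwrite("pics/c3.png",crop("scene",270,220,170,110,4.6)[:600])
E
```

```text
(no output)
```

View pics/c1.png

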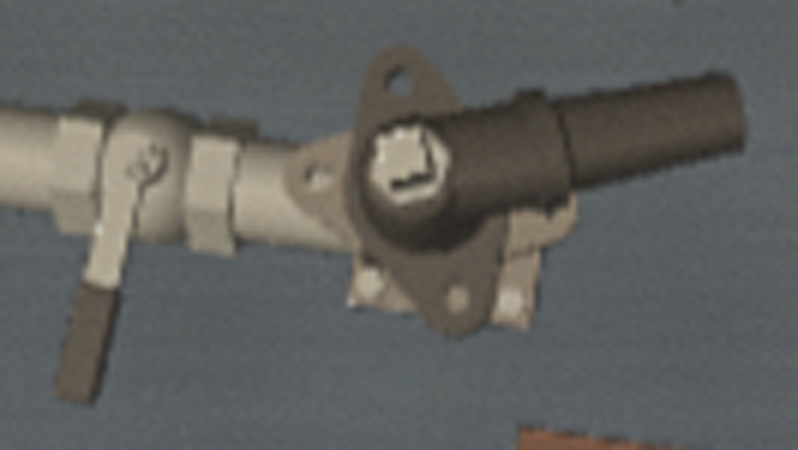

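View pics/c2.png

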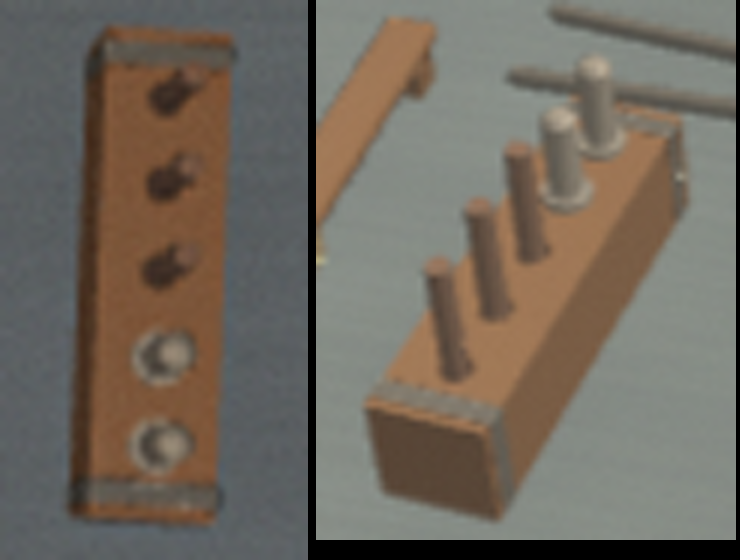

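View pics/c3.png

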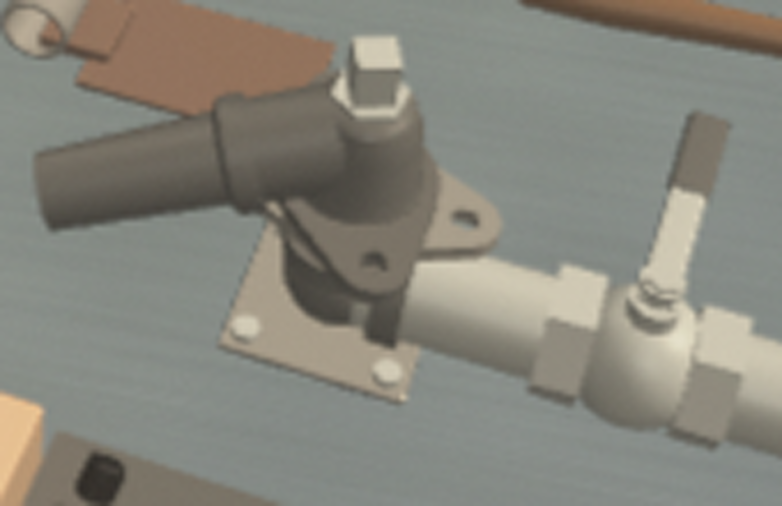

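c1 shows the plug top (401,155), head holes (398,80) and (457,298), the fixed left hole (319,177), the pivot (150,160) and the lever end (75,400). c2 shows the two pins in the two robot-end rack holes. c3 shows the plug top (378,50), head left hole (373,260), fixed left hole (466,217) and lever end (713,115). I'll fit all of these together.

```bash
cat > fit.py <<'E'
import numpy as np
from rig import eyes
from scipy.optimize import least_squares
C={n:eyes.calibration(n) for n in("top","scene")}
def proj(n,p):
    T=np.linalg.inv(C[n]["extrinsics"]);q=C[n]["K"]@(T[:3,:3]@p+T[:3,3]);return q[:2]/q[2]
def nat(n,X,Y,s,x0,y0): return n,np.array([(X+.5)/s-.5+x0,(Y+.5)/s-.5+y0])
def forge(v):
    x,y,a,h,l=v
    W=lambda fx,fy,z:np.array([x+fx*np.cos(a)-fy*np.sin(a),y+fx*np.sin(a)+fy*np.cos(a),z])
    c,s=np.cos(h),np.sin(h)
    return dict(plug=W(0,0,.209),hl=W(-.062*s,.062*c,.115),hr=W(.062*s,-.062*c,.115),fl=W(0,.062,.105),fr=W(0,-.062,.105),
      piv=W(0,.17,.1),lev=W(-.14*np.cos(l),.17+.14*np.sin(l),.1),noz=W(.172*c,.172*s,.105))
E
python3 - <<'E'
from fit import *
t=lambda X,Y:nat("top",X,Y,6,165,152); s=lambda X,Y:nat("scene",X,Y,4.6,270,220)
obs=[("plug",t(401,155)),("hl",t(398,80)),("hr",t(457,298)),("fl",t(319,177)),("piv",t(150,160)),("lev",t(75,400)),
("plug",s(378,50)),("hl",s(373,260)),("fl",s(466,217)),("piv",s(655,284)),("lev",s(713,115))]
f=lambda v:np.concatenate([proj(n,forge(v)[k])-p for k,(n,p) in obs])
r=least_squares(f,[.6,0.1,0,-1,0.05],loss="soft_l1")
print(r.x,np.degrees(r.x[2:]));
for (k,(n,_)),e in zip(obs,f(r.x).reshape(-1,2)): print(k,n,e.round(2))
for k,p in forge(r.x).items(): print(k,p.round(4))
T=lambda X,Y:nat("top",X,Y,7,340,175); S=lambda X,Y:nat("scene",X-316,Y,6,170,180)
for nm,ob in dict(pin1=[(.115,T(175,352)),(.066,T(163,357)),(.115,S(560,114)),(.066,S(565,190))],pin2=[(.115,T(173,442)),(.066,T(161,446)),(.115,S(594,63)),(.066,S(601,138))]).items():
    g=lambda v:np.concatenate([proj(n,np.array([v[0],v[1],z]))-p for z,(n,p) in ob])
    q=least_squares(g,[.4,-.3]);print(nm,q.x.round(4),g(q.x).round(2))
# rack ends on top z=.06 
for p in [(168,35),(145,515)]:
    n,u=T(*p); g=lambda v:proj(n,np.array([v[0],v[1],.06]))-u
    print("rackend",least_squares(g,[.4,-.3]).x.round(4))
E
```

```text
[ 0.56826185  0.08649132 -0.14953432 -1.14745426  0.05367794] [ -8.5676852  -65.74428608   3.07551958]
plug top [ 0.17 -0.27]
hl top [0.21 0.29]
hr top [-0.02 -0.15]
fl top [ 0.11 -0.17]
piv top [-3.26 -1.69]
lev top [-0.73 -0.68]
plug scene [-0.44 -0.25]
hl scene [ 0.07 -0.26]
fl scene [-0.67 -0.16]
piv scene [ 1.11 -0.66]
lev scene [-0.37 -0.87]
plug [0.5683 0.0865 0.209 ]
hl [0.628  0.1033 0.115 ]
hr [0.5086 0.0697 0.115 ]
fl [0.5775 0.1478 0.105 ]
fr [0.559  0.0252 0.105 ]
piv [0.5936 0.2546 0.1   ]
lev [0.4565 0.2828 0.1   ]
noz [ 0.6148 -0.0791  0.105 ]
pin1 [ 0.4333 -0.3298] [ 0.58 -0.62 -0.63 -0.12 -0.33 -0.49  0.48 -0.52]
pin2 [ 0.3915 -0.3272] [ 0.41 -0.36 -0.79 -0.22 -0.24 -0.53  0.06 -0.47]
rackend [ 0.5894 -0.3396]
rackend [ 0.3585 -0.3225]
```

```bash
cat > h.py <<'E'
import numpy as np
from rig import ctrl,eyes
def R(th):
    y=np.array([np.cos(np.radians(th)),np.sin(np.radians(th)),0]);z=np.array([0,0,-1.]);return np.c_[np.cross(y,z),y,z]
def P(x,y,zg): return np.array([x,y,zg+.155])   # zg = grasp point height
def st(tag=""):
    s=ctrl.get_state();print(tag,"t%.1f"%s["time"],np.round(s["eef_pos"],4),"F",np.round(s["force"],1),"M",np.round(s["ft_torque"],2),"w%.4f"%s["gripper_width"],"ff",np.round(s["finger_force"],1),"j6 %.1f"%s["joint_positions"][5]);return s
E
python3 - <<'E'
from h import *
x,y=.5683,.0865
for o in(0,180):
    for th in(15.7+o,81.4+o): print(th,np.round(ctrl.ik(P(x,y,.202),R(th)),1) if ctrl.ik(P(x,y,.202),R(th)) is not None else None)
for p,th in [((.4333,-.3298),85.8),((.5775,.1478),-8.6),((.559,.0252),-8.6),((.4567,.2828),0),((.6,.39),90)]:
  for o in(0,180):
    q=ctrl.ik(P(*p,.15),R(th+o)); print(p,th+o,None if q is None else np.round(q,1))
E
```

```text
15.7 [  1.7   9.  101.8  -0.   69.2 -14. ]
81.4 [  1.7   9.  101.8  -0.   69.2 -79.7]
195.7 None
261.4 [  1.7   9.  101.8  -0.   69.2 100.3]
(0.4333, -0.3298) 85.8 [ -44.7    8.9  108.    -0.    63.1 -130.5]
(0.4333, -0.3298) 265.8 [-44.7   8.9 108.   -0.   63.1  49.5]
(0.5775, 0.1478) -8.6 [  7.6  14.8 100.9  -0.   64.2  16.2]
(0.5775, 0.1478) 171.4 None
(0.559, 0.0252) -8.6 [ -4.6  10.7 106.   -0.   63.4   4. ]
(0.559, 0.0252) 171.4 None
(0.4567, 0.2828) 0 [ 24.3   8.1 109.   -0.   63.   24.3]
(0.4567, 0.2828) 180 None
(0.6, 0.39) 90 [ 27.4  28.2  83.1  -0.   68.8 -62.6]
(0.6, 0.39) 270 [ 27.4  28.2  83.1  -0.   68.8 117.4]
```

```bash
python3 - <<'E'
from h import *
x,y=.5683,.0865
ctrl.move_to(P(x,y,.27),R(15.7)); 
hit=ctrl.move_linear(P(x,y,.202),feed=.1,contact_N=8); st(f"down {hit}")
ctrl.grab(40); s=st("grip")
q=np.array(s["joint_positions"])
if s["gripper_width"]>.02:
    for k in (15,65.7):
        r=q.copy(); r[5]-=k; ctrl.set_joints(r); st(f"turn{k}")
E
```

```text
down False t3.5 [0.5686 0.0865 0.3576] F [-0.1 -0.   0.5] M [0.05 0.04 0.01] w0.0852 ff 0.0 j6 -14.0
grip t4.1 [0.5693 0.0868 0.3579] F [ 6.1  2.6 -1. ] M [ 0.17 -0.45 -0.11] w0.0235 ff 43.4 j6 -14.0
turn15 t4.4 [0.5692 0.0867 0.3578] F [ 1.5  0.4 -0.6] M [-0.05  0.1   0.17] w0.0233 ff 43.3 j6 -28.9
turn65.7 t5.3 [0.5689 0.0863 0.3578] F [-1.3 -4.   2.1] M [-0.34  0.55  0.13] w0.0234 ff 43.6 j6 -79.6
```

```bash
python3 - <<'E'
from h import *
import cv2
ctrl.open_jaws(); s=st()
p=np.array(s["eef_pos"]);p[2]+=.07;ctrl.move_linear(p,feed=.2)
ctrl.move_to(P(.4333,-.3298,.18),R(265.8)); st("above pin1")
a=eyes.snapshot("top");b=eyes.snapshot("scene");cv2.imwrite("/tmp/top1.png",a);cv2.imwrite("/tmp/scene1.png",b)
f=lambda im,x,y,w,h,k:cv2.resize(im[y:y+h,x:x+w],None,fx=k,fy=k,interpolation=cv2.INTER_CUBIC)
o=np.zeros((600,800,3),np.uint8);o[:,:400]=f(a,200,140,66,100,6)[:,:400] if 0 else cv2.copyMakeBorder(f(a,200,140,66,100,6),0,0,0,4,0)
o[:,400:]=cv2.copyMakeBorder(f(b,310,220,66,100,6),0,0,0,4,0);cv2.imwrite("pics/d1.png",o)
E
```

```text
t5.9 [0.5693 0.0868 0.3579] F [ 0.8  0.5 -0.1] M [ 0.03  0.04 -0.01] w0.0850 ff 0.0 j6 -79.7
above pin1 t8.3 [ 0.4335 -0.3294  0.3346] F [ 0.3 -0.1 -0.3] M [ 0.   -0.01  0.02] w0.0852 ff 0.0 j6 49.5
```

View pics/d1.png

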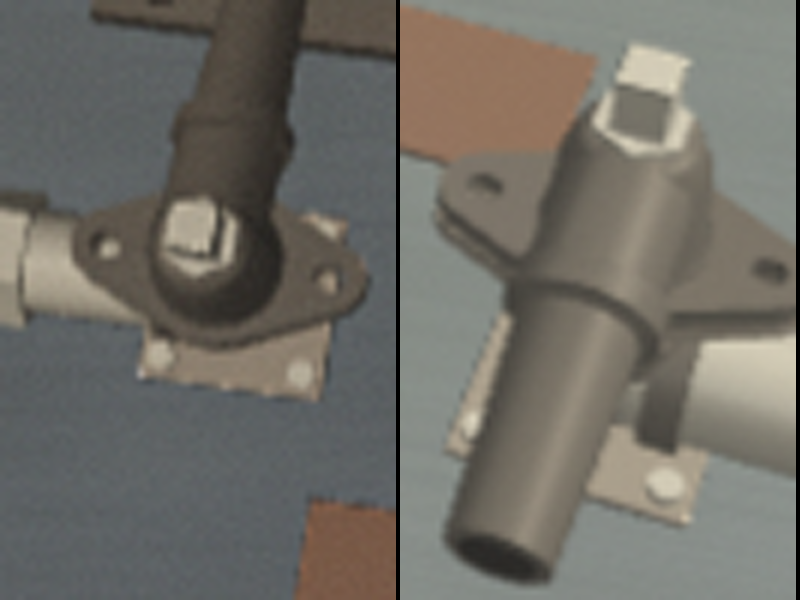

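The flanges look aligned, with the plate visible through both holes in the top view at (105,244) and (327,279), and in the scene view at (770,270) and (486,184). I'll refit on these and fetch the first pin.

```bash
python3 - <<'E'
from fit import *
t=lambda X,Y:nat("top",X,Y,6,165,152); s=lambda X,Y:nat("scene",X,Y,4.6,270,220)
t2=lambda X,Y:nat("top",X,Y,6,200,140); s2=lambda X,Y:nat("scene",X-400,Y,6,310,220)
A=[("plug",t(401,155)),("hl",t(398,80)),("hr",t(457,298)),("fl",t(319,177)),("lev",t(75,398)),
("plug",s(378,50)),("hl",s(373,260)),("fl",s(466,217)),("lev",s(713,115))]
B=[("plug",t2(191,226)),("hl",t2(105,244)),("hr",t2(327,279)),("plug",s2(654,66)),("hl",s2(770,270)),("hr",s2(486,184))]
f=lambda v:np.concatenate([proj(n,forge(v[:5])[k])-p for k,(n,p) in A]+[proj(n,forge(np.r_[v[:3],v[5],0])[k])-p for k,(n,p) in B])
r=least_squares(f,[.57,0.086,-.15,-1.15,0.05,0],loss="soft_l1")
print(r.x.round(4),np.degrees(r.x[2:]).round(2));print(f(r.x).reshape(-1,2).round(2).tolist())
for h in(0,r.x[5]):
  for k,p in forge(np.r_[r.x[:3],h,r.x[4]]).items(): print(k,p.round(4))
E
python3 - <<'E'
from h import *
hit=ctrl.move_linear(P(.4333,-.3298,.100),feed=.1,contact_N=8); st(f"down {hit}")
ctrl.grab(60); s=st("grip")
p=np.array(s["eef_pos"]);p[2]=.155+.30
ctrl.move_linear(p,feed=.2); st("up")
E
```

```text
[ 0.5684  0.0874 -0.1523 -1.1518  0.0447 -0.0094] [ -8.73 -66.     2.56  -0.54]
[[-0.14, -0.33], [0.06, 0.21], [-0.44, -0.16], [-0.16, -0.27], [-0.72, -0.48], [-0.05, -0.14], [0.27, -0.14], [-0.31, 0.0], [-0.37, -0.76], [-0.14, -0.16], [-0.03, -0.2], [0.17, -0.15], [-0.19, -0.24], [-0.1, -0.29], [0.04, -0.23]]
plug [0.5684 0.0874 0.209 ]
hl [0.5778 0.1487 0.115 ]
hr [0.559  0.0261 0.115 ]
fl [0.5778 0.1487 0.105 ]
fr [0.559  0.0261 0.105 ]
piv [0.5942 0.2555 0.1   ]
lev [0.4569 0.2829 0.1   ]
noz [0.7384 0.0613 0.105 ]
plug [0.5684 0.0874 0.209 ]
hl [0.5784 0.1486 0.115 ]
hr [0.5584 0.0262 0.115 ]
fl [0.5778 0.1487 0.105 ]
fr [0.559  0.0261 0.105 ]
piv [0.5942 0.2555 0.1   ]
lev [0.4569 0.2829 0.1   ]
noz [0.7382 0.0597 0.105 ]
down False t9.4 [ 0.4337 -0.3301  0.2557] F [ 0.9 -0.4  0.2] M [-0.02 -0.01 -0.04] w0.0853 ff 0.0 j6 49.5
grip t10.0 [ 0.4334 -0.33    0.2553] F [-0.4 -0.7  2. ] M [0.   0.05 0.  ] w0.0164 ff 58.4 j6 49.5
up t11.2 [ 0.433  -0.3296  0.453 ] F [-0.5 -0.2 -2.5] M [-0.03  0.01  0.  ] w0.0160 ff 58.8 j6 49.5
```

```bash
cat >> h.py <<'E'
def insert(x,y,th=-8.7):
    ctrl.move_to(P(x,y,.33),R(th)); st("hover")
    ctrl.move_linear(P(x,y,.205),feed=.2); s0=st("above")
    for dx,dy in [(0,0),(.0025,0),(-.0025,0),(0,.0025),(0,-.0025)]:
        hit=ctrl.move_linear(P(x+dx,y+dy,.180),feed=.05,contact_N=9); s=st(f"try {dx} {dy} {hit}")
        if not hit: break
        ctrl.move_linear(P(x+dx,y+dy,.203),feed=.1)
    else: return False
    hit=ctrl.move_linear(P(x+dx,y+dy,.1525),feed=.04,contact_N=20); st(f"push {hit}"); return True
E
python3 - <<'E'
from h import *
print(insert(.5592,.0257))
E
```

```text
hover t12.6 [0.5592 0.0249 0.4845] F [ 0.  -0.2 -1.6] M [-0.03 -0.05  0.02] w0.0160 ff 58.8 j6 4.2
above t13.4 [0.5598 0.0251 0.3611] F [-0.6 -0.3 -2.3] M [ 0.01 -0.06  0.04] w0.0163 ff 58.8 j6 4.2
try 0 0 False t14.0 [0.5591 0.0255 0.3346] F [ 0.2 -2.2 -3.5] M [-0.44 -0.08  0.01] w0.0160 ff 58.8 j6 4.1
push True t14.7 [0.5601 0.0251 0.3103] F [ 0.5 -0.5  3.1] M [-0.01  0.09 -0.02] w0.0162 ff 59.2 j6 4.1
True
```

```bash
python3 - <<'E'
from h import *
import cv2
ctrl.open_jaws(); s=st("rel")
ctrl.move_linear(P(.5592,.0257,.30),feed=.2)
ctrl.move_to(P(.3915,-.3272,.18),R(265.8)); st("above pin2")
hit=ctrl.move_linear(P(.3915,-.3272,.100),feed=.1,contact_N=8); st(f"down {hit}")
ctrl.grab(60); s=st("grip")
a=eyes.snapshot("top");b=eyes.snapshot("scene")
f=lambda im,x,y,w,h,k:cv2.resize(im[y:y+h,x:x+w],None,fx=k,fy=k,interpolation=cv2.INTER_CUBIC)
o=np.zeros((600,800,3),np.uint8);o[:,:396]=f(a,200,140,66,100,6);o[:,400:796]=f(b,310,220,66,100,6);cv2.imwrite("pics/d2.png",o)
p=np.array(s["eef_pos"]);p[2]=.155+.30
ctrl.move_linear(p,feed=.2); st("up")
E
```

```text
rel t15.4 [0.5598 0.0246 0.3096] F [ 0.  -0.2 -0.3] M [-0.03 -0.01 -0.03] w0.0854 ff 0.0 j6 4.1
above pin2 t17.8 [ 0.3921 -0.3268  0.3353] F [ 0.4 -0.2 -0.2] M [-0.03  0.02 -0.04] w0.0851 ff 0.0 j6 46.4
down False t18.7 [ 0.3919 -0.3275  0.2556] F [0.  0.5 0.1] M [ 0.02  0.02 -0.02] w0.0854 ff 0.0 j6 46.4
grip t19.4 [ 0.3916 -0.3274  0.2553] F [-0.1 -0.   1.8] M [0.01 0.07 0.03] w0.0160 ff 58.4 j6 46.4
up t20.6 [ 0.3912 -0.3269  0.4531] F [-0.5  0.1 -1.8] M [-0.05  0.04 -0.06] w0.0167 ff 58.8 j6 46.4
```

View pics/d2.png

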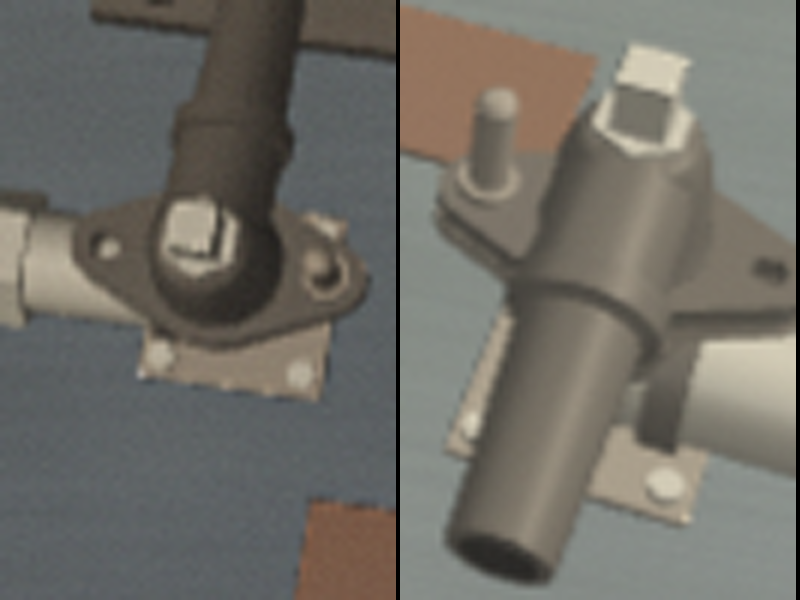

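The right pin is seated: its collar lies flat on the flange at (488,183) in the scene view. Next is the left one.

```bash
python3 - <<'E'
from h import *
p=np.array(ctrl.get_state()["eef_pos"]);p[2]=.155+.335;ctrl.move_linear(p,feed=.3)
ok=insert(.5782,.1485)
s=ctrl.get_state()
if ok and s["eef_pos"][2]<.313:
    ctrl.open_jaws(); ctrl.move_linear(P(.5782,.1485,.30),feed=.2); st("done")
E
```

```text
hover t22.7 [0.5784 0.1475 0.4849] F [-0.7  1.  -1.6] M [-0.01  0.   -0.05] w0.0164 ff 58.8 j6 16.4
above t23.5 [0.5789 0.1482 0.3613] F [-0.7  0.1 -0.9] M [-0.02 -0.04  0.07] w0.0160 ff 58.8 j6 16.4
try 0 0 False t24.1 [0.5782 0.1482 0.3345] F [ 0.8 -2.3 -2.7] M [-0.48 -0.15 -0.04] w0.0159 ff 58.7 j6 16.4
push True t24.8 [0.5789 0.148  0.3103] F [ 0.3 -0.8  3.5] M [-0.11  0.12  0.01] w0.0163 ff 59.2 j6 16.4
done t26.4 [0.5778 0.1484 0.4534] F [-0.5  0.8 -0.2] M [0.02 0.02 0.05] w0.0856 ff 0.0 j6 16.4
```

```bash
python3 - <<'E'
from h import *
a=8.73;pv=np.array([.5946,.2550]);r=.095;l0=2.6
def pose(l,zg,rr=r):
    d=np.radians(180-l-a);p=pv+rr*np.array([np.cos(d),np.sin(d)]);return P(*p,zg),R(90-l-a)
ctrl.move_to(*pose(l0,.22)); 
hit=ctrl.move_linear(pose(l0,.097)[0],feed=.12,contact_N=8);st(f"down {hit}")
if not hit:
    ctrl.grab(30);s=st("grip")
    if s["gripper_width"]>.018:
        for l in np.linspace(l0,88,12)[1:]:
            ctrl.move_linear(*pose(l,.097),feed=.06)
            F=ctrl.get_state()["force"]
            if np.linalg.norm(F)>25: st(f"stop {l}");break
        st(f"l={l}")
E
```

```text
down False t28.7 [0.502  0.2739 0.253 ] F [-0.3 -0.2  0.4] M [-0.   -0.04  0.  ] w0.0854 ff 0.0 j6 -57.1
grip t29.3 [0.5015 0.2736 0.2524] F [-1.1 -0.5  2. ] M [-0.16  0.12 -0.14] w0.0232 ff 32.7 j6 -57.1
l=88.0 t33.3 [0.6057 0.3483 0.2524] F [-2.  -5.1  5.8] M [-0.6   0.29 -0.37] w0.0231 ff 33.2 j6 30.7
```

```bash
python3 - <<'E'
from h import *
import cv2
a=8.73;pv=np.array([.5946,.2550]);r=.095
def pose(l,zg):
    d=np.radians(180-l-a);p=pv+r*np.array([np.cos(d),np.sin(d)]);return P(*p,zg),R(90-l-a)
for l in (90,91.5,93):
    hit=ctrl.move_linear(*pose(l,.097),feed=.02,contact_N=15);st(f"{l} {hit}")
    if hit: break
ctrl.open_jaws();st("open")
ctrl.move_linear(pose(l,.25)[0],feed=.2)
ctrl.move_to(P(.40,-.15,.30),R(0));st("clear")
x=eyes.snapshot("top");b=eyes.snapshot("scene")
f=lambda im,x,y,w,h,k:cv2.resize(im[y:y+h,x:x+w],None,fx=k,fy=k,interpolation=cv2.INTER_CUBIC)
o=np.zeros((600,800,3),np.uint8);o[:300,:]=f(x,130,145,160,60,5);o[300:,:]=f(b,300,232,200,75,4);cv2.imwrite("pics/d3.png",o)
cv2.imwrite("/tmp/top3.png",x);cv2.imwrite("/tmp/scene3.png",b)
E
```

```text
90 False t33.6 [0.6077 0.3482 0.2523] F [-6.3 -4.2  9.3] M [-0.6   0.86  0.36] w0.0232 ff 33.5 j6 32.4
91.5 False t33.9 [0.6087 0.3482 0.2522] F [-11.   -4.3  12.2] M [-0.59  1.77  0.83] w0.0231 ff 37.6 j6 33.7
93 False t34.2 [0.6096 0.3481 0.2522] F [-16.3  -4.2  16.3] M [-0.58  2.61  1.13] w0.0234 ff 46.5 j6 35.0
open t34.8 [0.6141 0.3479 0.2518] F [-0.6 -0.6 -0.2] M [-0.    0.02 -0.02] w0.0852 ff 0.0 j6 35.6
clear t37.7 [ 0.4004 -0.1498  0.4551] F [ 0.4  0.4 -0.4] M [0.01 0.02 0.01] w0.0856 ff 0.0 j6 -30.0
```

View pics/d3.png

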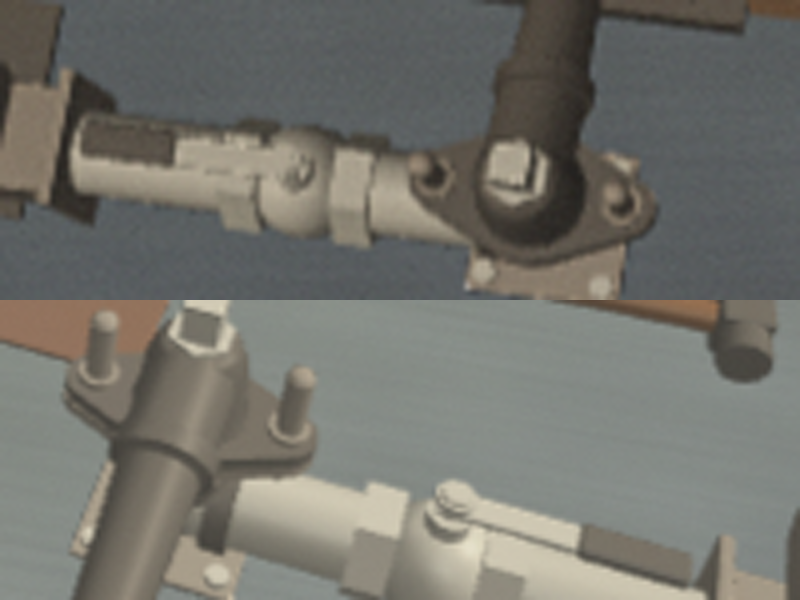

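The picture shows both collars flat on the flange, at (97,372) and (293,430) in the lower half. The lever lies along the pipe against its stop, where the resisting force climbed past 90°. I'm handing the job in.

```bash
python3 -c "
from rig import ctrl
print(ctrl.close_job())"
```

```text
the job is handed in; nothing more can be done
None
```

The blast head points at the fire with its flange holes lined up, both pins are seated with their collars on the flange, and the valve lever is fully open against its stop; I handed the job in at about 38 s of the 72 s allowed.

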